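Tip a thin spacer plate off its rocker in the lens-blocking shop

TASK

Two thin tabbed spacer plates lie flat on pick-up rockers. Press down the broad overhanging end of the square-bodied plate so that its tab tips up and stays up, then take it by the raised tab, lift it away and set it down flat inside the grey tray without dropping it. Leave the round-bodied plate undisturbed on its own rocker.

Things in the scene. Friction and masses are not known exactly. Their poses are not given: they have to be found in the camera images.
- square_plate: Bare aluminium plate 3 mm thick, 75 g: square body 100 mm wide (y), with a tab 36 mm wide at +x. Origin on the underside; body from x = -55 to +5 mm, tab on to +85 mm; z up. At the start it lies flat, underside 45 mm above the bench: the body overhangs on a thin rocker pan, the tab lies on a fixed dark steel block (x 0 to 95 mm, 92 mm wide, 45 mm high), so it cannot be gripped until tipped up.
- cradle_a_rocker (a joint): Tilt of the rocker under the square plate, rad: 0 flat (start), 0.44 at its stop, tab up. Hinge along the plate's y, under its origin, 45 mm above the bench. It is stiff and stays where left; pressing the body 40 mm from the hinge takes 3 N and goes down 17 mm. Its tongue under the tab is 22 mm wide, 55 mm long, so the tab's sides are free. A lip level with the plate's top stops it sliding to -x.
- tray: Grey plastic tray, open on top, fixed: 205 mm (x) by 165 mm (y), 20 mm high, walls 5 mm, floor 5 mm thick. Origin at the centre of its underside.
- round_plate: The plate to leave alone: same aluminium, thickness, length and tab, but its body is a disc 100 mm across. Origin and axes as for the square plate; on an identical rocker.
Things that resemble listed ones, but are neither listed nor needed, are in the scene too. Leave any pink look-alike of the square_plate alone. Leave any turquoise look-alike of the part that bears cradle_a_rocker alone.

How it is judged:
By the outcome, as a careful person would: the job done as asked, in the order asked, and still so for the second after the job is handed in, with the robot touching nothing.
It also fails if it takes over 45 s, if anything falls off the work surface, if the arm or the gripper's body presses on something with over 40 N, if the wrist force passes 120 N, or if a joint passes its speed limit or range.

ROBOT

A 6-joint arm with a two-finger parallel gripper is mounted at the origin on the work surface. World frame = base frame: x ahead of the robot, y to its left, z up, the work surface at z = 0. Lengths are in m, angles in rad, forces in N, time in s.
With the tool pointing down it reaches from about 0.4 to 0.825 m from the base axis. Payload 7 kg.
Tool frame: the origin (TCP) lies on the centre line of the jaws, within the pads' length; the fingertips stand 11 mm ahead of it and the grasp point (between the pads) lies 8 mm behind it; z points along the fingers, y is the direction in which the jaws open and shut (so a half turn about z gives the same grasp; the last joint's range is limited). The gripper opens to 88 mm and grips with 3 to 60 N. Pads are 19 mm wide; open, the fingers measure 130 mm over their backs; the gripper's body (78 mm by 193 mm) begins 47 mm behind the grasp point.
Start: joints at [-1.058, 0.359, 0.012, 0, -1.224, -0.288], TCP at [0.15, -0.658, 0.238] pointing down, gripper open.
Joint ranges: [-3.07, 3.07], [-1.43, 2.12], [-1.02, 1.25], [-3.03, 1.67], [-3.05, -0], [-3.03, 3.03]. Speed limits (rad/s): [2.39, 2.39, 3.01, 3.14, 3.14, 3.14].

INTERFACE

Orientations are given as [roll, pitch, yaw] about the fixed x, y, z axes, in that order (R = Rz(yaw) Ry(pitch) Rx(roll)).
In Python, from station import * gives the robot as it stands.
- The arm moves only by the tool play_rows, never from a script. Its argument "targets" is a list of rows, each a list of 7 numbers: the turn, a rotation vector about the world's x, y, z in rad, then the shift along the world's x, y, z in m, then the opening, from 0 (shut) to 1 (fully open). A call has 1 to 12 rows; each row shifts and turns the pose as measured when the row begins; what a row does not reach is not made up. A row lasts 1/8 s, in which the tool goes at most 62.5 mm and 10.7 degrees, less where a joint would pass 70% of its speed; a pose out of reach is approached as far as the arm can. A call is refused whole if a number of a shift passes 0.0625 or a number of a turn 0.188, either way. A call with a gripper value outside its range is refused whole. The fingers move at their own pace and stop on an object; "grip_force" is the grip in N (left out, the last holds). Time passes only in rows, so rows that do not move let the fingers close. It gives the time, the measured TCP pose, the force and the opening at its end, in the units of the state.
- get_state(): the state, without advancing time (a new reading comes with each control period).
- grab_frame(name): name is "scene" or "top" or "wrist"; returns (picture, depth): 384x512x3 uint8, blue, green, red; 384x512 float32, m along the optical axis (not along the pixel's ray), 0 where there is no reading.
- camera_params(name): a dict with "camera_matrix" (3x3 intrinsics, pixels), "dist" ([k1, k2, p1, p2, k3] as OpenCV has them; the pictures are not rectified), "extrinsics" (4x4, takes a point from world to camera coordinates); the wrist camera has in their place "hand_eye" (4x4, takes a point from camera to tool coordinates, whose origin is the TCP and whose axes are the flange's). Camera axes: x right, y up, looking along -z (the intrinsics and any distortion apply to the point x, -y, -z); pixel columns grow to the right and rows downward; lengths in m; the calibration is good to about 2 mm. A picture is of the moment at which its call begins: read the wrist's pose just before it. camera_params takes no time and is no camera call.
- job_done(): hands the job in, once; it reports no verdict.
The state is a dict: "t": time; "q": joint angles; "qd": joint speeds; "joint_efforts": joint torques, N m; "eef_pos": TCP position; "ee_rot": TCP orientation; "force": force on the tool from outside, world axes, zero at the start; "moment": the same for the moment, N m; "width": finger opening in m.
Only numpy, scipy, OpenCV 4.12 (cv2) and the standard library are available. Lean on these libraries where they do the work, as an engineer would, in place of code of your own. Each camera call takes 0.05 s, during which the arm holds its last target.

## Working session

There is one attempt and no reset: what is moved stays moved. The work goes in short steps, Python scripts to look and compute and a tool call to move; the robot and the scene stay as the last step left them, time stands still between calls to the robot, and variables do not carry over. Pictures are saved under pics/ and viewed, and the job is handed in when it is done.

Besides the shell and the picture viewer there is one more tool, called after ">>>" by a JSON object that holds its "method" and its "body", one argument or row to a line. play_rows: Moves the arm, as the interface text tells. Its arguments: {"type":"object","properties":{"targets":{"type":"array","items":{"type":"array","items":{"type":"number"}}},"grip_force":{"type":"number"}},"required":["targets"]}

```bash
mkdir -p pics; ls; python3 - <<'E'
from station import *
import cv2,numpy as np
print(get_state())
for n in("scene","top","wrist"):
    im,d=grab_frame(n);cv2.imwrite(f"pics/{n}0.png",im);np.save(f"pics/{n}0.npy",d)
    p=camera_params(n);print(n,p)
E
```

```text
pics
{'t': 0.0, 'q': array([-1.05789739e+00,  3.59401770e-01,  1.10560831e-02, -3.40128817e-04,
       -1.22409722e+00, -2.88109764e-01]), 'qd': array([ 0.00152915, -0.00024306,  0.00028247,  0.00039689, -0.00064996,
        0.00123825]), 'joint_efforts': array([-3.05928961e-05, -5.82722640e+01,  2.93055940e+01,  6.99694321e+00,
        6.80347293e-03, -1.70673679e-04]), 'eef_pos': array([ 0.15033107, -0.6575636 ,  0.23661364]), 'ee_rot': array([ 3.13992308e+00, -1.61342873e-04, -2.91691919e+00]), 'force': array([-0.37797975,  0.66680382,  0.03967758]), 'moment': array([-0.01122219, -0.0091422 ,  0.02527358]), 'width': 0.087521081226481}
scene {'camera_matrix': array([[400.85058667,   0.        , 245.65626845],
       [  0.        , 400.85058667, 186.04465659],
       [  0.        ,   0.        ,   1.        ]]), 'dist': array([-0.06421993,  0.        ,  0.        ,  0.        ,  0.        ]), 'extrinsics': array([[ 0.49021324,  0.87158402,  0.00568125, -0.29066343],
       [-0.6100238 ,  0.33843126,  0.71647418,  0.26018957],
       [ 0.62254473, -0.35469083,  0.69759048, -1.416771 
[... 490 characters left out ...]
2791,  0.97776671, -0.84395877],
       [ 0.        ,  0.        ,  0.        ,  1.        ]])}
wrist {'camera_matrix': array([[291.69330894,   0.        , 258.54578617],
       [  0.        , 291.69330894, 194.79314272],
       [  0.        ,   0.        ,   1.        ]]), 'dist': array([0.0153697, 0.       , 0.       , 0.       , 0.       ]), 'hand_eye': array([[ 8.90485927e-04,  9.52367627e-01,  3.04950996e-01,
         8.38693319e-02],
       [ 9.99999588e-01, -9.01598155e-04, -1.04386163e-04,
         5.43864514e-04],
       [ 1.75529253e-04,  3.04950963e-01, -9.52368038e-01,
        -1.47183077e-01],
       [ 0.00000000e+00,  0.00000000e+00,  0.00000000e+00,
         1.00000000e+00]])}
```

View pics/scene0.png

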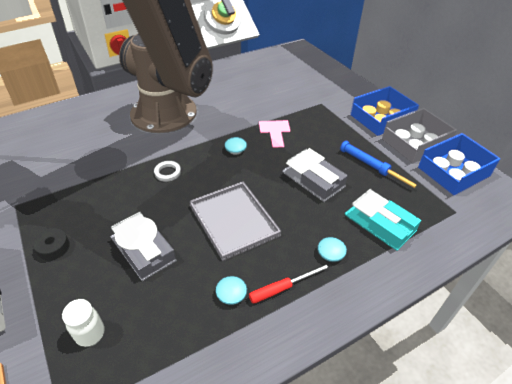

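View pics/top0.png

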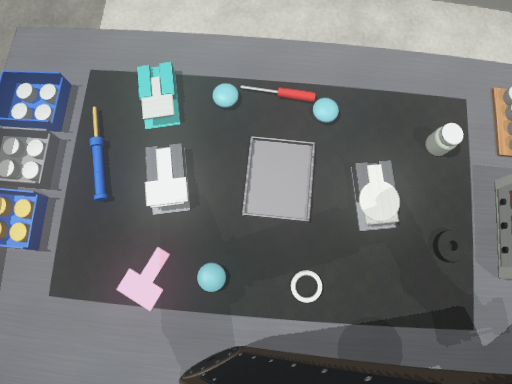

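View pics/wrist0.png

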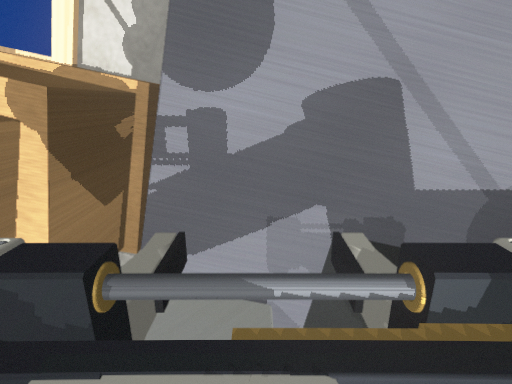

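The top view shows the square plate at about (166,180) with its tab toward the image top, the tray at (280,180) and the round plate at (378,195). The turquoise look-alike is at (158,95) and the pink one at (145,280).

```bash
cat > h.py <<'E'
import cv2,numpy as np
from station import *
from scipy.spatial.transform import Rotation as Ro
def cloud(n,d,T=None):
    p=camera_params(n);K=p["camera_matrix"];H,W=d.shape
    u,v=np.meshgrid(np.arange(W),np.arange(H))
    q=cv2.undistortPoints(np.stack([u,v],-1).reshape(-1,1,2).astype(np.float64),K,p["dist"]).reshape(H,W,2)
    P=np.stack([q[...,0]*d,-q[...,1]*d,-d],-1)
    M=np.linalg.inv(p["extrinsics"]) if n!="wrist" else T@p["hand_eye"]
    return P@M[:3,:3].T+M[:3,3]
def toolT(s):
    T=np.eye(4);T[:3,:3]=Ro.from_euler("xyz",s["ee_rot"]).as_matrix();T[:3,3]=s["eef_pos"];return T
def pix(n,P):
    p=camera_params(n);M=p["extrinsics"];C=np.atleast_2d(P)@M[:3,:3].T+M[:3,3]
    C=C*[1,-1,-1];return cv2.projectPoints(C,np.zeros(3),np.zeros(3),p["camera_matrix"],p["dist"])[0].reshape(-1,2)
E
python3 - <<'E'
from h import *
im=cv2.imread("pics/top0.png");d=np.load("pics/top0.npy");P=cloud("top",d)
np.set_printoptions(precision=4,suppress=True)
for (u,v) in[(166,193),(164,160),(165,205),(280,180),(378,200),(100,250),(377,170),(150,150)]:print(u,v,P[v,u],im[v,u])
a=cv2.resize(im[130:225,130:205],None,fx=6,fy=6,interpolation=cv2.INTER_NEAREST);b=cv2.resize(im[125:235,235:325],None,fx=5,fy=5,interpolation=cv2.INTER_NEAREST)
cv2.imwrite("pics/a.png",a);cv2.imwrite("pics/b.png",b)
# plate mask by height
z=P[...,2]
for (u0,u1,v0,v1) in[(135,200,140,220)]:
    m=np.zeros(z.shape,bool);m[v0:v1,u0:u1]=True
    m&=(im.min(-1)>150)
    print(m.sum(),np.percentile(z[m],[5,50,95]))
    for uu in (z>.03,):pass
    cn=max(cv2.findContours(m.astype(np.uint8),0,1)[0],key=cv2.contourArea)
    print(cv2.approxPolyDP(cn,2,True).reshape(-1,2).tolist())
E
```

```text
166 193 [0.4944 0.2503 0.0521] [241 242 240]
164 160 [0.576  0.2662 0.0521] [241 242 239]
165 205 [0.4656 0.2498 0.0489] [229 231 229]
280 180 [ 0.5607 -0.0229  0.0025] [179 177 178]
378 200 [ 0.5193 -0.2618  0.0472] [224 229 226]
100 250 [ 0.346   0.413  -0.0008] [73 73 74]
377 170 [ 0.5942 -0.2581  0.0485] [234 239 236]
150 150 [0.6011 0.3069 0.0451] [153 149 146]
1805 [0.0068 0.0488 0.0515]
[[171, 147], [155, 149], [155, 179], [152, 180], [148, 176], [145, 182], [146, 205], [153, 209], [153, 214], [189, 209], [162, 211], [157, 207], [183, 203], [187, 200], [185, 177], [180, 171], [178, 177], [172, 176]]
```

View pics/a.png

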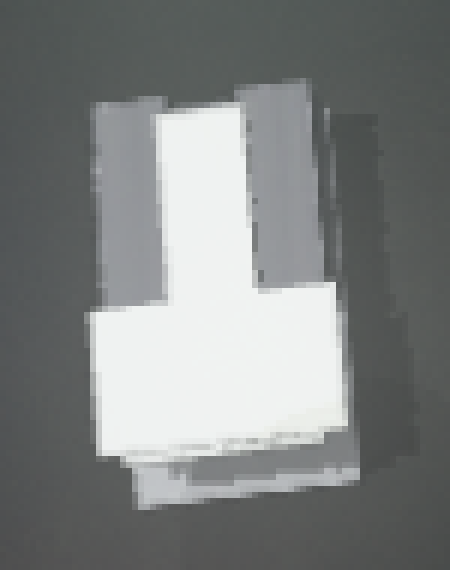

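View pics/b.png

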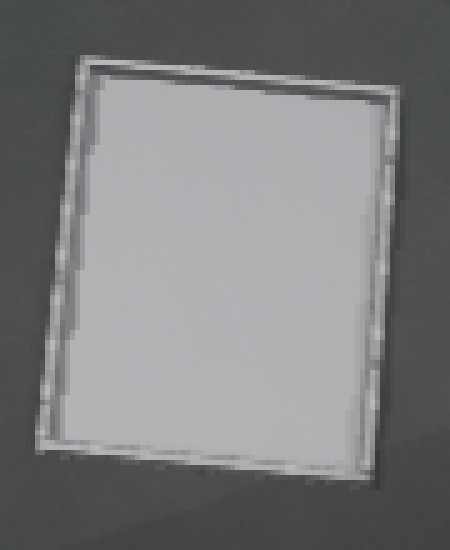

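```bash
python3 - <<'E'
from h import *
from scipy.optimize import least_squares
np.set_printoptions(precision=4,suppress=True)
def fit(model,uv,x0,z):
    model=np.array(model,float)
    def W(x):
        c,s=np.cos(x[2]),np.sin(x[2]);return np.c_[model@np.array([[c,s],[-s,c]])+x[:2],np.full(len(model),z)]
    r=least_squares(lambda x:(pix("top",W(x))-uv).ravel(),x0);print(r.x,np.abs(r.fun).max(),r.fun.reshape(-1,2));return r.x
# plate: world +y = image left
m=np.array([(85,18),(85,-18),(5,18),(5,-18),(5,-50),(-55,-50),(-55,50),(5,50)])/1e3
uv=np.array([(155,115),(240,105),(168,302),(256,288),(336,282),(347,425),(98,455),(90,312)])/6+130-.42
fit(m,uv,[.52,.26,0],.048)
t=np.array([(1,1),(1,-1),(-1,-1),(-1,1)])*[.1025,.0825]
uv=np.array([(80,57),(400,88),(374,480),(37,452)])/5+[235,125]-.4
fit(t,uv,[.56,-.02,0],.02)
E
```

```text
[0.5248 0.2578 0.2061] 0.4130017430452142 [[ 0.0225  0.0387]
 [ 0.167  -0.0989]
 [-0.005  -0.1018]
 [-0.0775  0.413 ]
 [-0.4004 -0.2018]
 [-0.0885  0.0178]
 [ 0.3154  0.089 ]
 [ 0.0719 -0.1517]]
[ 0.5627 -0.0198 -0.0154] 0.4885177938037657 [[-0.0941 -0.0304]
 [-0.1155 -0.2413]
 [-0.0713  0.4885]
 [ 0.2728 -0.2346]]
```

>>> {"method": "play_rows", "body": {
  "targets": [
    [0,0,0,0.042,0.043,0,0.3],
    [0,0,0,0.042,0.043,0,0],
    [0,0,0,0.042,0.043,0,0],
    [0,0,0,0.042,0.043,0,0],
    [0,0,0,0.042,0.043,0,0],
    [0,0,0,0.042,0.043,0,0],
    [0,0,0,0.04,0.045,0,0],
    [0,0,0,0.02,0.058,0,0],
    [0,0,0,0,0.06,0,0],
    [0,0,0,0,0.06,0,0],
    [0,0,0,0,0.06,0,0],
    [0,0,0,0,0.06,0,0]
  ],
  "grip_force": 10
}}

```text
t: 1.65
eef_pos: [0.4676, -0.0401, 0.2325]
ee_rot: [3.137, -0.003, -2.924]
force: [0.4, 0.6, 0.1]
width: 0.0008
```

>>> {"method": "play_rows", "body": {
  "targets": [
    [0,0,0,0.004,0.058,0,0],
    [0,0,0,0.004,0.058,-0.01,0],
    [0,0,0,0.004,0.058,-0.02,0],
    [0,0,0,0.004,0.058,-0.02,0],
    [0,0,0,0.004,0.058,-0.02,0],
    [0,0,0,0,0.002,0,0],
    [0,0,0,0,0,0,0]
  ]
}}

```text
t: 2.52
eef_pos: [0.4854, 0.2626, 0.1618]
ee_rot: [3.137, 0.0, -2.918]
force: [-0.5, -0.8, -0.3]
width: 0.0005
```

```bash
python3 - <<'E'
from h import *
np.set_printoptions(precision=4,suppress=True)
s=get_state();print(s["t"],s["eef_pos"],s["ee_rot"],s["force"])
im,d=grab_frame("wrist");cv2.imwrite("pics/w1.png",im);np.save("pics/w1.npy",d);np.save("pics/w1T.npy",toolT(s))
E
```

```text
2.525 [0.4854 0.2626 0.1618] [ 3.1367  0.     -2.9177] [-0.4533 -0.8053 -0.2984]
```

View pics/w1.png

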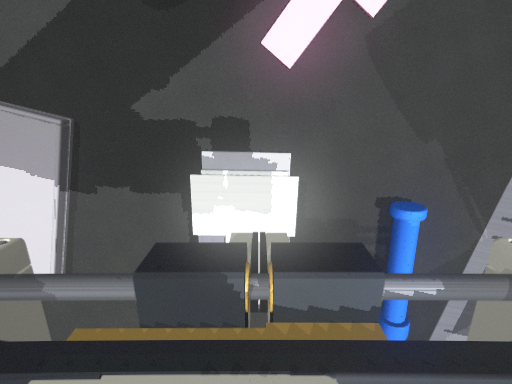

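```bash
python3 - <<'E'
from h import *
np.set_printoptions(precision=4,suppress=True)
im=cv2.imread("pics/w1.png")
cv2.imwrite("pics/w1c.png",cv2.resize(im[140:250,175:315],None,fx=5,fy=5,interpolation=cv2.INTER_NEAREST))
p=camera_params("wrist");T=np.load("pics/w1T.npy")@p["hand_eye"]
uv=np.array([(191,175),(298,177),(297,236),(191,233)],float)
q=cv2.undistortPoints(uv.reshape(-1,1,2),p["camera_matrix"],p["dist"]).reshape(-1,2)
r=np.c_[q[:,0],-q[:,1],-np.ones(4)]@T[:3,:3].T
W=T[:3,3]+r*((.048-T[2,3])/r[:,2])[:,None];print(W)
c,s=np.cos(.206),np.sin(.206)
print(np.array([(-.055,-.05),(-.055,.05),(.005,.05),(.005,-.05)])@np.array([[c,s],[-s,c]])+[.5248,.2578])
E
```

```text
[[0.48   0.1989 0.048 ]
 [0.46   0.2953 0.048 ]
 [0.518  0.31   0.048 ]
 [0.5378 0.2079 0.048 ]]
[[0.4812 0.1976]
 [0.4607 0.2955]
 [0.5195 0.3078]
 [0.5399 0.2099]]
```

View pics/w1c.png

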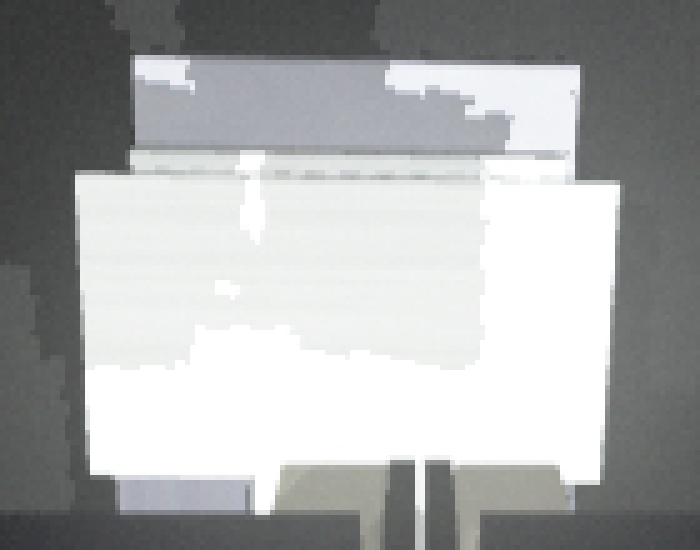

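>>> {"method": "play_rows", "body": {
  "targets": [
    [0,0,-0.018,0,-0.0125,-0.03,0],
    [0,0,0,0,0,-0.03,0],
    [0,0,0,0,0,-0.025,0],
    [0,0,0,0,0,-0.005,0],
    [0,0,0,0,0,0,0]
  ]
}}

```text
t: 3.2
eef_pos: [0.4876, 0.2451, 0.0743]
ee_rot: [3.133, 0.006, -2.943]
force: [0.3, 0.1, 0.8]
width: 0.0003
```

>>> {"method": "play_rows", "body": {
  "targets": [
    [0.008,-0.006,0.007,-0.0025,0.005,-0.006,0],
    [0,0,0,0,0,-0.004,0],
    [0,0,0,0,0,0,0]
  ]
}}

```text
t: 3.58
eef_pos: [0.4859, 0.2512, 0.0662]
ee_rot: [3.123, 0.018, -2.936]
force: [-0.3, 0.5, 0.5]
width: 0.0005
```

```bash
python3 - <<'E'
from h import *
s=get_state();print(s["t"],s["eef_pos"],s["ee_rot"],s["force"])
E
```

```text
3.575 [0.48594139 0.25119063 0.06615462] [ 3.12332355  0.01787011 -2.93569119] [-0.29543618  0.53318133  0.47905105]
```

```bash
cat >> h.py <<'E'
def tgt(yaw,pitch=0):
    # plate-frame yaw; tool y along plate y, tool z = -plate normal; pitch>0: tab (+x) raised
    # plate tilt: rotate about plate y by -pitch
    P=Ro.from_euler("z",yaw)*Ro.from_euler("y",-pitch)
    return P*Ro.from_matrix(np.array([[-1,0,0],[0,1,0],[0,0,-1.]]))
def need(yaw,pitch,pos,s=None):
    s=s or get_state();R=Ro.from_euler("xyz",s["ee_rot"])
    print("t",round(s["t"],2),"pos",s["eef_pos"].round(4),"turn",(tgt(yaw,pitch)*R.inv()).as_rotvec().round(4),"shift",(np.array(pos)-s["eef_pos"]).round(4),"F",s["force"].round(1),"w",round(s["width"],4))
E
python3 -c "
from h import *
need(.206,0,[.485,.25,.06])"
```

```text
t 3.58 pos [0.4859 0.2512 0.0662] turn [-0.0215  0.0138 -0.0001] shift [-0.0009 -0.0012 -0.0062] F [-0.3  0.5  0.5] w 0.0005
```

>>> {"method": "play_rows", "body": {
  "targets": [
    [-0.021,0.014,0,-0.001,-0.001,-0.004,0],
    [0,0,0,0,0,-0.003,0],
    [0,0,0,0,0,-0.002,0]
  ]
}}

```text
t: 3.95
eef_pos: [0.4852, 0.2506, 0.0572]
ee_rot: [-3.141, -0.001, -2.935]
force: [-1.2, -0.7, 2.8]
width: 0.0003
```

```bash
python3 -c "
from h import *
need(.206,0,[.485,.25,.06])"
```

```text
t 3.95 pos [0.4852 0.2506 0.0572] turn [ 0.0006 -0.0006 -0.0007] shift [-0.0002 -0.0006  0.0028] F [-1.2 -0.7  2.8] w 0.0003
```

>>> {"method": "play_rows", "body": {
  "targets": [
    [0,0,0,0,0,-0.003,0],
    [0,0,0,0,0,-0.003,0],
    [0,0,0,0,0,-0.003,0]
  ]
}}

```text
t: 4.32
eef_pos: [0.4859, 0.2509, 0.0482]
ee_rot: [-3.142, 0.001, -2.935]
force: [1.4, 0.1, 4.3]
width: 0.0004
```

>>> {"method": "play_rows", "body": {
  "targets": [
    [0,0,0,0,0,-0.002,0]
  ]
}}

```text
t: 4.45
eef_pos: [0.4861, 0.251, 0.0462]
ee_rot: [3.141, 0.001, -2.935]
force: [0.3, -0.8, 3.7]
width: 0.0004
```

>>> {"method": "play_rows", "body": {
  "targets": [
    [0,0,0,0,0,-0.002,0]
  ]
}}

```text
t: 4.58
eef_pos: [0.4865, 0.2512, 0.0445]
ee_rot: [3.141, 0.002, -2.934]
force: [-3.4, -3.3, 17.4]
width: 0.0004
```

>>> {"method": "play_rows", "body": {
  "targets": [
    [0,0,0,0,0,0.01,0],
    [0,0,0,0,0,0.03,0],
    [0,0,0,0,0,0.05,0],
    [0,0,0,0,0,0.05,0.4],
    [0,0,0,-0.03,-0.03,0.03,0.7],
    [0,0,0,-0.03,-0.05,0,0.7],
    [0,0,0,0,0,0,0.7]
  ]
}}

```text
t: 5.45
eef_pos: [0.4218, 0.1676, 0.219]
ee_rot: [-3.141, -0.003, -2.935]
force: [-0.1, 0.4, 0.1]
width: 0.0351
```

```bash
python3 - <<'E'
from h import *
np.set_printoptions(precision=4,suppress=True)
for n in("scene","top"):
    im,d=grab_frame(n);cv2.imwrite(f"pics/{n}2.png",im)
    if n=="top":
        P=cloud(n,d);cv2.imwrite("pics/top2c.png",cv2.resize(im[100:235,120:225],None,fx=5,fy=5,interpolation=cv2.INTER_NEAREST))
        for v in range(142,180,4):print(v,P[v,164])
    else: cv2.imwrite("pics/scene2c.png",cv2.resize(im[130:220,260:370],None,fx=6,fy=6,interpolation=cv2.INTER_NEAREST))
need(.206,0.44,[.56,.265,.1])
E
```

```text
142 [ 0.6395  0.2874 -0.0001]
146 [0.4555 0.1333 0.5406]
150 [0.4431 0.1256 0.5658]
154 [0.4372 0.1235 0.5712]
158 [0.4321 0.1221 0.5742]
162 [0.4284 0.122  0.5726]
166 [0.424  0.1211 0.5738]
170 [0.4202 0.1209 0.5725]
174 [0.4171 0.1214 0.5685]
178 [0.4143 0.1225 0.5626]
t 5.55 pos [0.424  0.17   0.2191] turn [ 0.0915 -0.4319 -0.0015] shift [ 0.136   0.095  -0.1191] F [-0.  -0.3 -0.2] w 0.0428
```

View pics/scene2c.png

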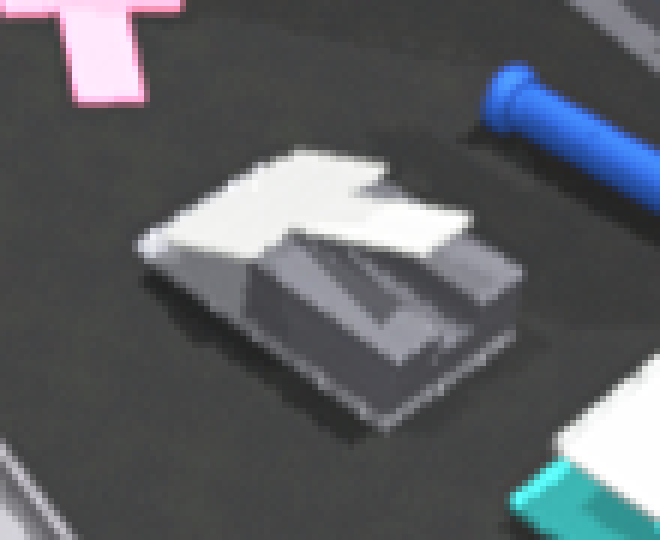

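View pics/top2c.png

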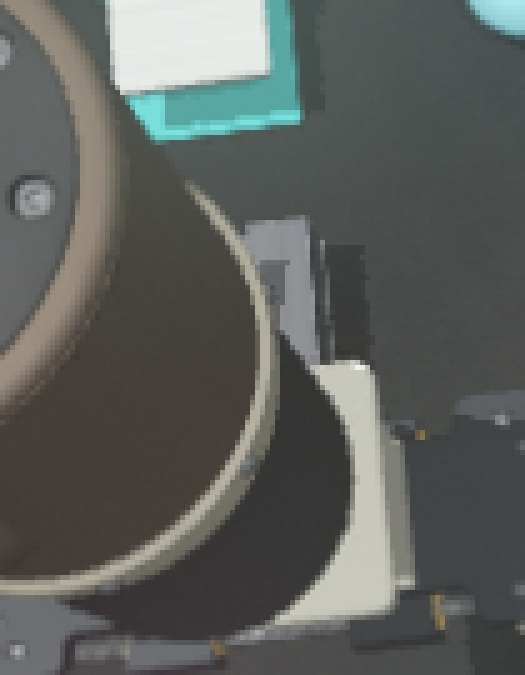

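The scene view shows the tab tipped up and holding; the top view is blocked by the arm. I'll check the pose by fitting the plate model to its corners in the scene picture.

```bash
python3 - <<'E'
from h import *
from scipy.optimize import least_squares
np.set_printoptions(precision=4,suppress=True)
im=cv2.imread("pics/scene2.png")
m=np.array([(85,18,3),(85,-18,3),(5,18,3),(5,-18,3),(5,-50,3),(-55,-50,3),(-55,50,3),(5,50,3)])/1e3
def W(x,pt): return (Ro.from_euler("z",x[2])*Ro.from_euler("y",-pt)).apply(m)+[x[0],x[1],.045]
uv=pix("scene",W([.5242,.258,.206],.44));print(uv)
big=cv2.resize(im[130:220,260:370],None,fx=7,fy=7,interpolation=cv2.INTER_CUBIC)
o=[0,1,3,4,5,6,7,2]
q=((uv[o]-[260,130]+.5)*7).astype(np.int32)
cv2.polylines(big,[q],True,(0,0,255),1);cv2.imwrite("pics/ov2.png",big)
E
```

```text
[[338.9644 165.4995]
 [330.4312 171.2661]
 [317.446  161.8067]
 [309.0254 167.2074]
 [301.313  172.1524]
 [286.8101 169.1577]
 [309.9198 154.8357]
 [324.7117 157.1452]]
```

View pics/ov2.png

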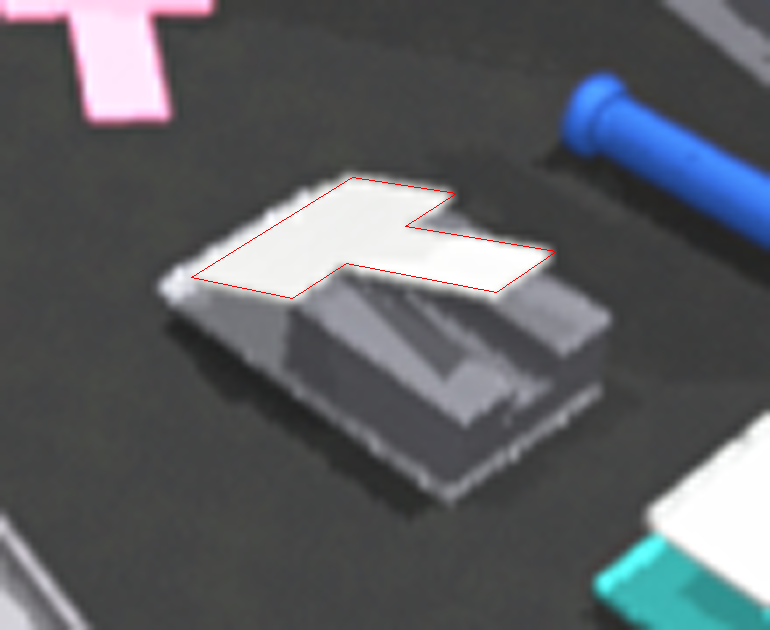

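```bash
cat >> h.py <<'E'
PL=Ro.from_euler("z",.206)*Ro.from_euler("y",-.44)
def pt(x,z,y=0): return PL.apply([x,y,z])+[.5242,.258,.045]
E
python3 - <<'E'
from h import *
print(pt(.045,.0085),pt(.045,.06)); need(.206,.44,pt(.045,.06))
E
```

```text
[0.56050907 0.2655873  0.07185767] [0.53903698 0.2611004  0.11845238]
t 5.55 pos [0.424  0.17   0.2191] turn [ 0.0915 -0.4319 -0.0015] shift [ 0.1151  0.0911 -0.1007] F [-0.  -0.3 -0.2] w 0.0428
```

>>> {"method": "play_rows", "body": {
  "targets": [
    [0.023,-0.108,0,0.028,0.023,-0.01,0.7],
    [0.023,-0.108,0,0.028,0.023,-0.015,0.7],
    [0.023,-0.108,0,0.028,0.023,-0.02,0.7],
    [0.023,-0.108,0,0.028,0.023,-0.025,0.7],
    [0,0,0,0,0,0,0.7]
  ]
}}

```text
t: 6.18
eef_pos: [0.5412, 0.2501, 0.1675]
ee_rot: [-3.125, 0.416, -2.937]
force: [-0.2, -2.0, -0.1]
width: 0.061
```

```bash
python3 -c "
from h import *
need(.206,.44,pt(.045,.06))"
```

```text
t 6.17 pos [0.5412 0.2501 0.1675] turn [ 0.0197 -0.0205  0.008 ] shift [-0.0021  0.011  -0.0491] F [-0.2 -2.  -0.1] w 0.061
```

>>> {"method": "play_rows", "body": {
  "targets": [
    [0.02,-0.02,0.008,-0.002,0.011,-0.025,0.7],
    [0,0,0,0,0,-0.022,0.7],
    [0,0,0,0,0,0,0.7]
  ]
}}

```text
t: 6.55
eef_pos: [0.5457, 0.2585, 0.1321]
ee_rot: [3.138, 0.416, -2.938]
force: [0.5, -0.1, 0.1]
width: 0.0613
```

```bash
python3 - <<'E'
from h import *
need(.206,.44,pt(.045,.06));need(.206,.44,pt(.045,.0085))
E
```

```text
t 6.55 pos [0.5457 0.2585 0.1321] turn [ 0.0021 -0.0245  0.0014] shift [-0.0067  0.0026 -0.0136] F [ 0.5 -0.1  0.1] w 0.0613
t 6.55 pos [0.5457 0.2585 0.1321] turn [ 0.0021 -0.0245  0.0014] shift [ 0.0148  0.0071 -0.0602] F [ 0.5 -0.1  0.1] w 0.0613
```

>>> {"method": "play_rows", "body": {
  "targets": [
    [0.002,-0.025,0.001,-0.006,0.0025,-0.012,0.7],
    [0,0,0,0,0,0,0.7],
    [0,0,0,0,0,0,0.7]
  ]
}}

```text
t: 6.92
eef_pos: [0.5447, 0.26, 0.1345]
ee_rot: [3.136, 0.42, -2.938]
force: [0.1, -0.8, 0.1]
width: 0.0617
```

```bash
python3 - <<'E'
from h import *
need(.206,.44,pt(.045,.06));need(.206,.44,pt(.045,.0085))
E
```

```text
t 6.92 pos [0.5447 0.26   0.1345] turn [-0.0004 -0.021  -0.0002] shift [-0.0057  0.0011 -0.016 ] F [ 0.1 -0.8  0.1] w 0.0617
t 6.92 pos [0.5447 0.26   0.1345] turn [-0.0004 -0.021  -0.0002] shift [ 0.0158  0.0056 -0.0626] F [ 0.1 -0.8  0.1] w 0.0617
```

```bash
python3 -c "
from h import *
s=get_state();print(s['q'].round(3),s['qd'].round(3))"
```

```text
[ 0.762  0.134 -0.92   0.956 -0.262 -3.028] [ 0.005 -0.005  0.004 -0.011 -0.007  0.001]
```

Joint 6 sits at its lower limit (-3.028), so the tilt can't be completed this way. A half turn about the tool axis gives the same grasp, so I'll raise the tool and turn that way.

>>> {"method": "play_rows", "body": {
  "targets": [
    [0,0,0,-0.01,0,0.03,0.7],
    [-0.03,-0.006,0.065,-0.01,0,0.03,0.7],
    [-0.075,-0.016,0.163,0,0,0.01,0.7],
    [-0.075,-0.016,0.163,0,0,0,0.7]
  ]
}}

```text
t: 7.42
eef_pos: [0.5232, 0.2606, 0.2079]
ee_rot: [-2.951, 0.377, -2.459]
force: [-0.3, 0.7, -0.7]
width: 0.0615
```

```bash
python3 -c "
from h import *
s=get_state();print(s['q'].round(3));need(.206,.44,pt(.045,.1))"
```

```text
[ 0.925  0.019 -0.772  0.569 -0.528 -2.31 ]
t 7.42 pos [0.5232 0.2606 0.2079] turn [ 0.1866  0.0186 -0.3991] shift [-0.0008 -0.003  -0.0533] F [-0.3  0.7 -0.7] w 0.0615
```

>>> {"method": "play_rows", "body": {
  "targets": [
    [-0.075,-0.016,0.163,0,0,0,0.7],
    [-0.075,-0.016,0.163,0,0,0,0.7],
    [-0.075,-0.016,0.163,0,0,0,0.7],
    [-0.075,-0.016,0.163,0,0,0,0.7],
    [-0.075,-0.016,0.163,0,0,0,0.7],
    [-0.075,-0.016,0.163,0,0,0,0.7]
  ]
}}

```text
t: 8.18
eef_pos: [0.522, 0.2616, 0.2108]
ee_rot: [-2.706, -0.005, -1.384]
force: [-0.0, -0.2, 0.3]
width: 0.0614
```

```bash
cat >> h.py <<'E'
_t=tgt
def flip():
    global tgt
    tgt=lambda y,p=0:_t(y,p)*Ro.from_euler("z",np.pi)
flip()
E
python3 -c "
from h import *
s=get_state();print(s['q'].round(3));need(.206,.44,pt(.045,.1))"
```

```text
[ 0.931  0.012 -0.791  0.615 -0.524 -1.244]
t 8.18 pos [0.522  0.2616 0.2108] turn [-0.6503 -0.1295  1.4413] shift [ 0.0003 -0.004  -0.0561] F [-0.  -0.2  0.3] w 0.0614
```

Good; the remaining turn is about 1.59 rad, so 9 rows.

>>> {"method": "play_rows", "body": {
  "targets": [
    [-0.072,-0.014,0.16,0,0,0,0.7],
    [-0.072,-0.014,0.16,0,0,0,0.7],
    [-0.072,-0.014,0.16,0,0,0,0.7],
    [-0.072,-0.014,0.16,0,0,0,0.7],
    [-0.072,-0.014,0.16,0,0,0,0.7],
    [-0.072,-0.014,0.16,0,0,0,0.7],
    [-0.072,-0.014,0.16,0,0,0,0.7],
    [-0.072,-0.014,0.16,0,0,0,0.7],
    [-0.072,-0.014,0.16,0,0,0,0.7],
    [0,0,0,0,0,0,0.7]
  ]
}}

```text
t: 9.43
eef_pos: [0.5202, 0.262, 0.2142]
ee_rot: [3.125, -0.435, 0.256]
force: [0.3, 0.3, -0.6]
width: 0.061
```

```bash
python3 -c "
from h import *
s=get_state();print(s['q'].round(3));need(.206,.44,pt(.045,.06))"
```

```text
[ 0.931  0.002 -0.785  0.587 -0.521  0.416]
t 9.43 pos [0.5202 0.262  0.2142] turn [ 0.0156 -0.0017 -0.0431] shift [ 0.0188 -0.0009 -0.0957] F [ 0.3  0.3 -0.6] w 0.061
```

>>> {"method": "play_rows", "body": {
  "targets": [
    [0.016,-0.002,-0.043,0.009,0,-0.045,0.7],
    [0,0,0,0.008,0,-0.04,0.7],
    [0,0,0,0,0,-0.005,0.7],
    [0,0,0,0,0,0,0.7]
  ]
}}

```text
t: 9.93
eef_pos: [0.5423, 0.2613, 0.1449]
ee_rot: [-3.138, -0.456, 0.185]
force: [0.0, -0.7, -0.3]
width: 0.0615
```

```bash
python3 -c "
from h import *
s=get_state();print(s['q'].round(3));need(.206,.44,pt(.045,.06));need(.206,.44,pt(.045,.0085))"
```

```text
[ 0.71   0.107 -0.965  1.166 -0.239 -0.065]
t 9.93 pos [0.5423 0.2613 0.1449] turn [-0.0062  0.0155  0.0195] shift [-0.0033 -0.0002 -0.0264] F [ 0.  -0.7 -0.3] w 0.0615
t 9.93 pos [0.5423 0.2613 0.1449] turn [-0.0062  0.0155  0.0195] shift [ 0.0182  0.0043 -0.073 ] F [ 0.  -0.7 -0.3] w 0.0615
```

```bash
cat > kin.py <<'E'
import numpy as np
from scipy.spatial.transform import Rotation as Ro
from scipy.optimize import least_squares
S=[([-1.0579,.3594,.01106,-.0003,-1.2241,-.2881],[.15033,-.65756,.23661],[3.1399,-.0002,-2.9169]),
([.762,.134,-.92,.956,-.262,-3.028],[.5447,.26,.1345],[3.136,.42,-2.938]),
([.925,.019,-.772,.569,-.528,-2.31],[.5232,.2606,.2079],[-2.951,.377,-2.459]),
([.931,.012,-.791,.615,-.524,-1.244],[.522,.2616,.2108],[-2.706,-.005,-1.384]),
([.931,.002,-.785,.587,-.521,.416],[.5202,.262,.2142],[3.125,-.435,.256]),
([.71,.107,-.965,1.166,-.239,-.065],[.5423,.2613,.1449],[-3.138,-.456,.185])]
def fk(q,p,s4=1,s6=1):
    x2,z2,x3,z3,y4,z4,x5,z5,xt,yt,zt=p[:11]
    ax=[([0,0,1],[0,0,0]),([0,1,0],[x2,0,z2]),([0,-1,0],[x3,0,z3]),([s4,0,0],[0,y4,z4]),([0,-1,0],[x5,0,z5]),([s6,0,0],[0,yt,zt])]
    R=Ro.identity();t=np.zeros(3)
    for (a,c),qi in zip(ax,q):
        c=np.array(c,float);r=Ro.from_rotvec(np.array(a)*qi)
        t=t+R.apply(c-r.apply(c));R=R*r
    return R.apply([xt,yt,zt])+t,R
E
python3 - <<'E'
from kin import *
np.set_printoptions(precision=3,suppress=True)
for s4 in(1,-1):
  for s6 in(1,-1):
    Rs=[fk(q,np.zeros(11),s4,s6)[1].inv()*Ro.from_euler("xyz",e) for q,_,e in S]
    m=Rs[0];print(s4,s6,[round((m.inv()*r).magnitude(),3) for r in Rs],m.as_matrix().ravel())
    r=least_squares(lambda p:np.concatenate([fk(q,p,s4,s6)[0]-x for q,x,_ in S]+[1e-4*p]),[0,.3,0,.7,.2,.7,.4,.7,.6,.2,.7])
    print(r.x,np.abs(r.fun[:18]).max())
E
```

```text
1 1 [0.0, 2.693, 3.038, 0.993, 2.484, 2.768] [ 0.001 -0.     1.    -0.838  0.545  0.001 -0.545 -0.838  0.   ]
[ 0.375 -0.464  0.737 -0.252 -0.176 -0.177  0.784 -0.066  0.314 -0.193
 -0.317] 0.009727363633972086
1 -1 [0.0, 1.912, 1.138, 1.231, 1.175, 2.333] [ 0.001 -0.     1.    -1.     0.     0.001 -0.    -1.    -0.   ]
[ 0.375 -0.464  0.737 -0.252 -0.176 -0.177  0.784 -0.066  0.314 -0.193
 -0.317] 0.009727367835995593
-1 1 [0.0, 0.803, 2.24, 1.911, 1.409, 0.447] [-0.    -0.     1.    -0.839  0.545  0.    -0.545 -0.839 -0.   ]
[ 0.007  0.197  0.006  0.802 -0.001  0.797  0.466  0.802  0.836 -0.192
  0.799] 0.0002863115626512147
-1 -1 [0.0, 0.002, 0.001, 0.001, 0.001, 0.001] [-0. -0.  1. -1.  0. -0. -0. -1. -0.]
[ 0.007  0.197  0.006  0.802 -0.001  0.797  0.466  0.802  0.836 -0.192
  0.799] 0.0002863128580258001
```

```bash
cat >> kin.py <<'E'
PP=np.array(least_squares(lambda p:np.concatenate([fk(q,p,-1,-1)[0]-x for q,x,_ in S]+[1e-4*p]),[0,.3,0,.7,.2,.7,.4,.7,.6,.2,.7]).x)
M=fk(S[0][0],PP,-1,-1)[1].inv()*Ro.from_euler("xyz",S[0][2])
lo=np.array([-3.07,-1.43,-1.02,-3.03,-3.05,-3.03]);hi=np.array([3.07,2.12,1.25,1.67,0,3.03])
def FK(q):
    t,R=fk(q,PP,-1,-1);return t,R*M
def ik(pos,R,n=25,seed=0,q0=None):
    g=np.random.default_rng(seed);out=[]
    def f(q):
        t,r=FK(q);return np.r_[(t-pos)*10,(R.inv()*r).as_rotvec()]
    for i in range(n):
        x=q0 if (i==0 and q0 is not None) else np.r_[g.uniform(-1,1.5),g.uniform(-.5,1.5),g.uniform(lo[2:],hi[2:])]
        r=least_squares(f,np.clip(x,lo+1e-3,hi-1e-3),bounds=(lo,hi))
        if r.cost<1e-8 and not any(np.abs(r.x-o).max()<.02 for o in out):out.append(r.x)
    return out
E
python3 - <<'E'
from h import *
from kin import *
import h
np.set_printoptions(precision=3,suppress=True)
for fl in(0,1):
  for x in(.045,.06,.072):
    for p in(.44,.3,.15,0):
      for zz in (.0085,.06):
        R=_R=h._t(.206,p)*(Ro.from_euler("z",np.pi) if fl else Ro.identity())
        # tool axis offset: point on plate at local z=.0015 + back along tool
        pos=pt(x,0)+R.apply([0,0,-zz])
        print(fl,x,p,zz,*ik(pos,R,14))
E
```

```text
0 0.045 0.44 0.0085
0 0.045 0.44 0.06 [ 0.552  0.14  -1.008  1.532 -0.145  2.865]
0 0.045 0.3 0.0085 [ 0.806  0.289 -0.772  0.584 -0.307 -2.712]
0 0.045 0.3 0.06 [ 0.857  0.204 -0.7    0.415 -0.46  -2.576]
0 0.045 0.15 0.0085 [ 0.804  0.353 -0.495  0.149 -0.604 -2.286]
0 0.045 0.15 0.06 [ 0.813  0.28  -0.451  0.13  -0.72  -2.27 ]
0 0.045 0 0.0085 [ 0.754  0.423 -0.306  0.    -0.842 -2.118]
0 0.045 0 0.06 [ 0.754  0.368 -0.254  0.    -0.95  -2.118]
0 0.06 0.44 0.0085
0 0.06 0.44 0.06 [ 0.622  0.151 -0.972  1.338 -0.178  2.998]
0 0.06 0.3 0.0085 [ 0.804  0.3   -0.719  0.517 -0.344 -2.639]
0 0.06 0.3 0.06 [ 0.844  0.216 -0.656  0.386 -0.486 -2.532]
0 0.06 0.15 0.0085 [ 0.79   0.363 -0.456  0.14  -0.631 -2.263]
0 0.06 0.15 0.06 [ 0.799  0.293 -0.412  0.124 -0.745 -2.249]
0 0.06 0 0.0085 [ 0.742  0.434 -0.269  0.    -0.868 -2.107]
0 0.06 0 0.06 [ 0.742  0.381 -0.216  0.    -0.974 -2.107]
0 0.072 0.44 0.0085
0 0.072 0.44 0.06
0 0.072 0.3 0.0085 [ 0.8    0.308 -0.678  0.474 -0.371 -2.589]
0 0.072 0.3 0.06 [ 0.834  0.226 -0.621  0.366 -0.507 -2.5  ]
0 0.072 0.15 0.0085 [ 0.78   0.371 -0.425 
[... 851 characters left out ...]
0.609]
1 0.06 0.15 0.0085 [ 0.79   0.363 -0.456  0.14  -0.631  0.879]
1 0.06 0.15 0.06 [ 0.799  0.293 -0.412  0.123 -0.745  0.892]
1 0.06 0 0.0085 [ 0.742  0.434 -0.269 -0.    -0.868  1.035]
1 0.06 0 0.06 [ 0.742  0.381 -0.216 -0.    -0.974  1.035]
1 0.072 0.44 0.0085
1 0.072 0.44 0.06 [ 0.665  0.16  -0.937  1.203 -0.204 -0.046]
1 0.072 0.3 0.0085 [ 0.8    0.308 -0.678  0.473 -0.371  0.553]
1 0.072 0.3 0.06 [ 0.834  0.226 -0.621  0.366 -0.507  0.641]
1 0.072 0.15 0.0085 [ 0.78   0.371 -0.425  0.134 -0.653  0.896]
1 0.072 0.15 0.06 [ 0.788  0.303 -0.382  0.119 -0.764  0.908]
1 0.072 0 0.0085 [ 0.733  0.443 -0.239 -0.    -0.889  1.044]
1 0.072 0 0.06 [ 0.733  0.391 -0.185 -0.    -0.994  1.044]
```

```bash
cat >> h.py <<'E'
PT=.32
def gp(back,x=.06,dz=-.0025): return pt(x,dz)+tgt(.206,PT).apply([0,0,-.011-back])
E
python3 - <<'E'
from h import *
from kin import *
np.set_printoptions(precision=4,suppress=True)
for p in(.32,.36):
  for b in(0,.05,.1):
    R=tgt(.206,p);print(p,b,*ik(pt(.06,-.0025)+R.apply([0,0,-.011-b]),R,12))
R=tgt(-.015,-.085);print("place",*ik(np.array([.608,-.02,.02]),R,12))
print(gp(0),gp(.05),gp(.08));need(.206,PT,gp(.06))
E
```

```text
0.32 0 [ 0.7871  0.291  -0.7687  0.6336 -0.2959  0.4007]
0.32 0.05 [ 0.8429  0.2092 -0.6963  0.4502 -0.4443  0.5472]
0.32 0.1 [ 0.877   0.1302 -0.6397  0.3662 -0.5779  0.6142]
0.36 0 [ 0.6763  0.2694 -0.8892  1.0708 -0.1829  0.0631]
0.36 0.05 [ 0.8282  0.1904 -0.784   0.618  -0.3622  0.3929]
0.36 0.1 [ 0.8838  0.1081 -0.7166  0.471  -0.5084  0.5065]
place [ 0.2724  0.5098 -0.2994 -0.0323 -0.8433  1.3059]
[0.575  0.2686 0.0787] [0.5596 0.2654 0.1262] [0.5504 0.2635 0.1547]
t 9.93 pos [0.5423 0.2613 0.1449] turn [-0.0296  0.1332  0.0197] shift [ 0.0142  0.0034 -0.0092] F [ 0.  -0.7 -0.3] w 0.0615
```

>>> {"method": "play_rows", "body": {
  "targets": [
    [-0.015,0.067,0.01,0.007,0.002,0,0.75],
    [-0.015,0.067,0.01,0.007,0.002,0,0.75],
    [0,0,0,0,0,0,0.75]
  ]
}}

```text
t: 10.3
eef_pos: [0.5651, 0.259, 0.154]
ee_rot: [3.134, -0.384, 0.187]
force: [0.6, 1.2, 0.6]
width: 0.0656
```

```bash
python3 -c "
from h import *
print(get_state()['q'].round(3));need(.206,PT,gp(.05))"
```

```text
[ 0.831  0.155 -0.753  0.601 -0.421  0.403]
t 10.3 pos [0.5651 0.259  0.154 ] turn [-0.0058  0.0645  0.0212] shift [-0.0055  0.0064 -0.0278] F [0.6 1.2 0.6] w 0.0656
```

>>> {"method": "play_rows", "body": {
  "targets": [
    [-0.006,0.064,0.021,-0.005,0.006,-0.012,0.75],
    [0,0,0,0,0,-0.012,0.75],
    [0,0,0,0,0,0,0.75]
  ]
}}

```text
t: 10.68
eef_pos: [0.5601, 0.2655, 0.1308]
ee_rot: [3.14, -0.325, 0.204]
force: [-0.1, 0.7, 0.1]
width: 0.0658
```

```bash
python3 -c "
from h import *
print(get_state()['q'].round(3));need(.206,PT,gp(.05))"
```

```text
[ 0.845  0.203 -0.693  0.455 -0.452  0.541]
t 10.68 pos [0.5601 0.2655 0.1308] turn [0.0001 0.0053 0.0019] shift [-0.0005 -0.0001 -0.0046] F [-0.1  0.7  0.1] w 0.0658
```

>>> {"method": "play_rows", "body": {
  "targets": [
    [0,0.005,0.002,0.0035,0.001,-0.012,0.75],
    [0,0,0,0.0035,0.001,-0.012,0.75],
    [0,0,0,0.0035,0.001,-0.012,0.75],
    [0,0,0,0,0,0,0.75]
  ]
}}

```text
t: 11.18
eef_pos: [0.5704, 0.2668, 0.0926]
ee_rot: [3.139, -0.321, 0.207]
force: [0.2, -0.1, 0.5]
width: 0.0657
```

```bash
python3 - <<'E'
from h import *
need(.206,PT,gp(0))
im,d=grab_frame("scene");cv2.imwrite("pics/s3c.png",cv2.resize(im[110:220,260:370],None,fx=5,fy=5,interpolation=cv2.INTER_CUBIC))
im,d=grab_frame("wrist");cv2.imwrite("pics/w3.png",im)
E
```

```text
t 11.18 pos [0.5704 0.2668 0.0926] turn [ 0.0018  0.0019 -0.0002] shift [ 0.0046  0.0018 -0.0139] F [ 0.2 -0.1  0.5] w 0.0657
```

View pics/s3c.png

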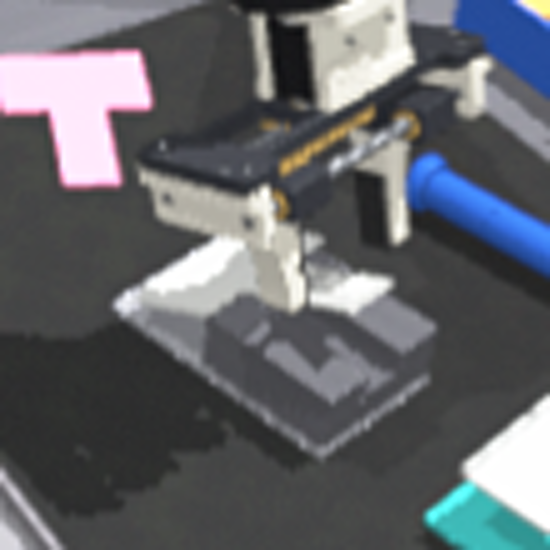

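View pics/w3.png

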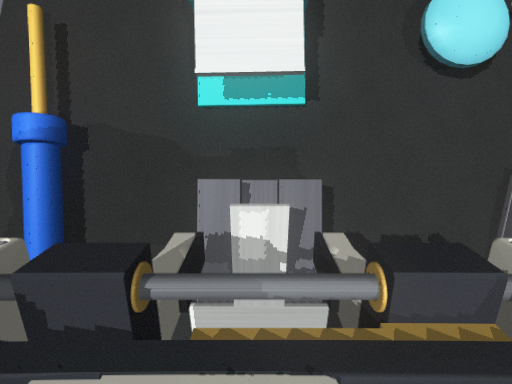

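>>> {"method": "play_rows", "body": {
  "targets": [
    [0.002,0.002,0,0.0023,0.0009,-0.007,0.75],
    [0,0,0,0.0023,0.0009,-0.007,0.75],
    [0,0,0,0,0,0,0.75]
  ]
}}

```text
t: 11.65
eef_pos: [0.5761, 0.2702, 0.0805]
ee_rot: [-3.138, -0.323, 0.206]
force: [-0.0, -0.4, -0.8]
width: 0.0658
```

```bash
python3 -c "
from h import *
need(.206,PT,gp(0))"
```

```text
t 11.65 pos [0.5761 0.2702 0.0805] turn [-0.0037  0.0028 -0.0008] shift [-0.0011 -0.0016 -0.0017] F [-0.  -0.4 -0.8] w 0.0658
```

>>> {"method": "play_rows", "body": {
  "targets": [
    [-0.003,0.002,0,-0.001,-0.0016,-0.002,0.75],
    [0,0,0,0,0,0,0.75]
  ]
}}

```text
t: 11.9
eef_pos: [0.5751, 0.2686, 0.0788]
ee_rot: [-3.141, -0.321, 0.207]
force: [1.3, -1.5, 0.0]
width: 0.066
```

```bash
python3 -c "
from h import *
need(.206,PT,gp(0))"
```

```text
t 11.9 pos [0.5751 0.2686 0.0788] turn [-0.0009  0.001  -0.0007] shift [-0.0001  0.     -0.    ] F [ 1.3 -1.5  0. ] w 0.066
```

>>> {"method": "play_rows", "body": {
  "targets": [
    [0,0,0,0,0,0,0.5],
    [0,0,0,0,0,0,0.3],
    [0,0,0,0,0,0,0.2],
    [0,0,0,0,0,0,0.2]
  ],
  "grip_force": 15
}}

```text
t: 12.4
eef_pos: [0.5752, 0.269, 0.0794]
ee_rot: [-3.14, -0.322, 0.207]
force: [0.2, 0.1, 0.4]
width: 0.0353
```

>>> {"method": "play_rows", "body": {
  "targets": [
    [0,0,0,0,0,0,0],
    [0,0,0,0,0,0,0],
    [0,0,0,0,0,0.006,0],
    [0,0,0,0,0,0.008,0],
    [0,0,0,0,0,0.01,0],
    [0,0,0,0,0,0,0]
  ],
  "grip_force": 50
}}

```text
t: 13.15
eef_pos: [0.5747, 0.2684, 0.1031]
ee_rot: [-3.141, -0.32, 0.206]
force: [-0.3, -0.1, -1.1]
width: 0.0344
```

```bash
python3 - <<'E'
from h import *
need(.206,PT,gp(0))
im,d=grab_frame("scene");cv2.imwrite("pics/s4c.png",cv2.resize(im[110:220,260:370],None,fx=5,fy=5,interpolation=cv2.INTER_CUBIC))
E
```

```text
t 13.15 pos [0.5747 0.2684 0.1031] turn [-0.0007  0.0003 -0.0006] shift [ 0.0003  0.0002 -0.0243] F [-0.3 -0.1 -1.1] w 0.0344
```

View pics/s4c.png

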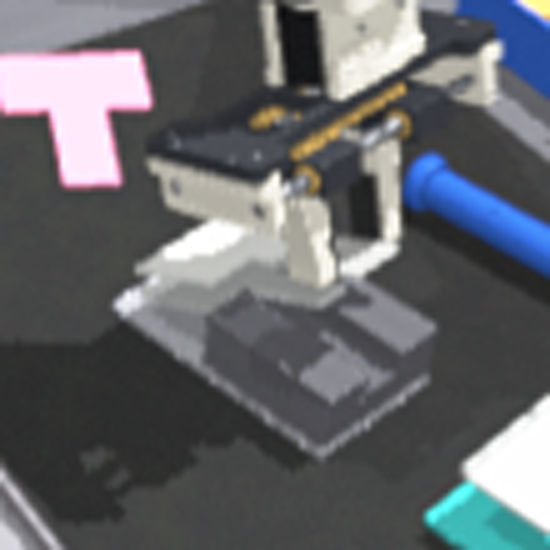

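>>> {"method": "play_rows", "body": {
  "targets": [
    [0,0,0,0,0,0.03,0],
    [0,0,0,0,0,0.045,0],
    [0,0,0,0,0,0.03,0],
    [0,0,0,0,0,0,0]
  ]
}}

```text
t: 13.7
eef_pos: [0.5731, 0.266, 0.2069]
ee_rot: [3.138, -0.315, 0.207]
force: [0.2, 0.1, -1.6]
width: 0.034
```

```bash
cat >> h.py <<'E'
Tg=np.eye(4);Tg[:3,:3]=tgt(.206,.32).as_matrix();Tg[:3,3]=gp(0)+[.0001,.0004,.0006]
Pg=np.eye(4);Pg[:3,:3]=PL.as_matrix();Pg[:3,3]=[.5242,.258,.045]
G=np.linalg.inv(Pg)@Tg
def place(h,pitch=.035,yaw=-.015,o=(.5477,-.0198)):
    # h: height of the body's lower edge above tray floor
    P=np.eye(4);P[:3,:3]=(Ro.from_euler("z",yaw)*Ro.from_euler("y",-pitch)).as_matrix()
    P[:3,3]=[o[0],o[1],.005+h+.055*np.sin(pitch)];T=P@G
    s=get_state();R=Ro.from_euler("xyz",s["ee_rot"])
    print("t",round(s["t"],2),"target",T[:3,3].round(4),"turn",(Ro.from_matrix(T[:3,:3])*R.inv()).as_rotvec().round(4),"shift",(T[:3,3]-s["eef_pos"]).round(4),"F",s["force"].round(1),"w",round(s["width"],4))
E
python3 -c "
from h import *
place(.1);place(0)"
```

```text
t 13.7 target [ 0.6091 -0.0203  0.118 ] turn [-0.0348  0.3994 -0.2183] shift [ 0.036  -0.2863 -0.089 ] F [ 0.2  0.1 -1.6] w 0.034
t 13.7 target [ 0.6091 -0.0203  0.018 ] turn [-0.0348  0.3994 -0.2183] shift [ 0.036  -0.2863 -0.189 ] F [ 0.2  0.1 -1.6] w 0.034
```

>>> {"method": "play_rows", "body": {
  "targets": [
    [0,0.03,-0.02,0.004,-0.025,0,0],
    [-0.006,0.062,-0.033,0.005,-0.04,0,0],
    [-0.006,0.062,-0.033,0.005,-0.045,0,0],
    [-0.006,0.062,-0.033,0.005,-0.045,0,0],
    [-0.006,0.062,-0.033,0.005,-0.045,0,0],
    [-0.006,0.062,-0.033,0.005,-0.04,-0.01,0],
    [-0.005,0.05,-0.03,0.005,-0.03,-0.02,0],
    [0,0,0,0.003,-0.015,-0.03,0],
    [0,0,0,0,0,0,0]
  ]
}}

```text
t: 14.82
eef_pos: [0.6053, -0.0329, 0.1318]
ee_rot: [3.132, 0.102, -0.024]
force: [0.1, -0.1, -0.3]
width: 0.034
```

```bash
python3 - <<'E'
from h import *
place(.1);place(.03)
im,d=grab_frame("scene");cv2.imwrite("pics/s5.png",im);cv2.imwrite("pics/s5c.png",cv2.resize(im[110:270,170:340],None,fx=4,fy=4,interpolation=cv2.INTER_CUBIC))
E
```

```text
t 14.82 target [ 0.6091 -0.0203  0.118 ] turn [ 0.0096 -0.0174  0.0083] shift [ 0.0038  0.0125 -0.0138] F [ 0.1 -0.1 -0.3] w 0.034
t 14.82 target [ 0.6091 -0.0203  0.048 ] turn [ 0.0096 -0.0174  0.0083] shift [ 0.0038  0.0125 -0.0838] F [ 0.1 -0.1 -0.3] w 0.034
```

View pics/s5c.png

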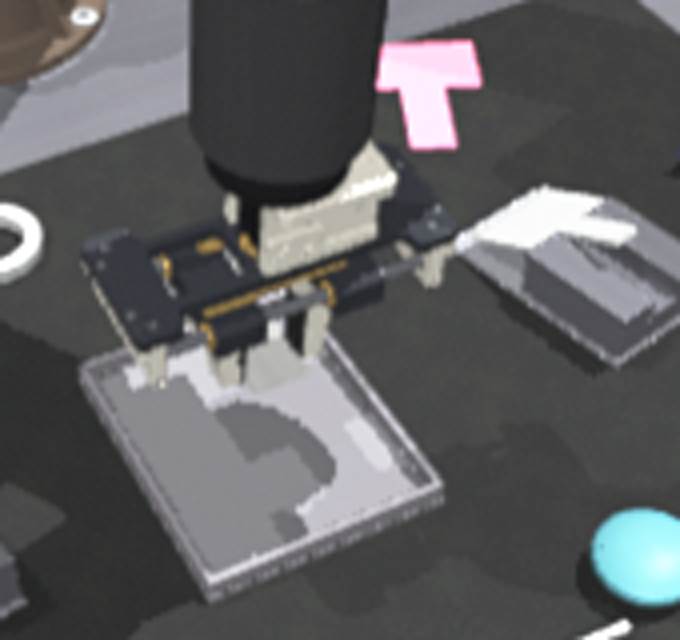

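```bash
python3 - <<'E'
from h import *
a,_=grab_frame("top");b,_=grab_frame("wrist")
cv2.imwrite("pics/m6.png",np.hstack([cv2.resize(a[100:280,120:340],(390,320)),cv2.resize(b,(400,320))[:320]]))
E
```

```text
(no output)
```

View pics/m6.png

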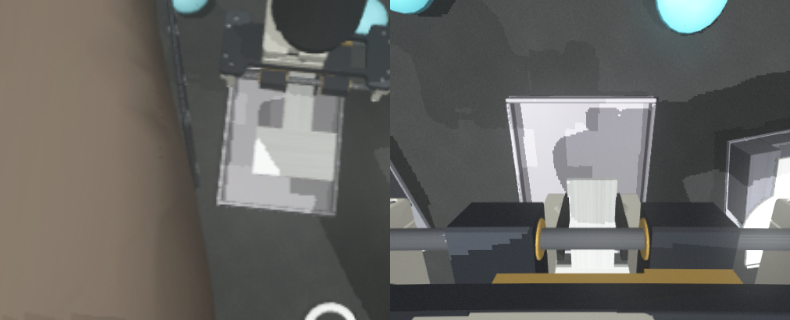

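The top view (left half) shows the plate held level over the tray, and the wrist view shows its tab between the pads. I'll lower it now.

>>> {"method": "play_rows", "body": {
  "targets": [
    [0.01,-0.017,0.008,0.004,0.0125,-0.015,0],
    [0,0,0,0,0,-0.03,0],
    [0,0,0,0,0,-0.03,0],
    [0,0,0,0,0,0,0]
  ]
}}

```text
t: 15.48
eef_pos: [0.6153, -0.0137, 0.0663]
ee_rot: [-3.138, 0.066, -0.006]
force: [0.8, -0.8, -0.2]
width: 0.0343
```

```bash
python3 - <<'E'
from h import *
place(.0);
im,d=grab_frame("scene");cv2.imwrite("pics/s7c.png",cv2.resize(im[130:270,170:320],None,fx=4,fy=4,interpolation=cv2.INTER_CUBIC))
im,d=grab_frame("top");cv2.imwrite("pics/t7c.png",cv2.resize(im[110:240,220:340],None,fx=4,fy=4,interpolation=cv2.INTER_CUBIC))
E
```

```text
t 15.47 target [ 0.6091 -0.0203  0.018 ] turn [-0.0034  0.0194 -0.0086] shift [-0.0062 -0.0066 -0.0484] F [ 0.8 -0.8 -0.2] w 0.0343
```

View pics/s7c.png

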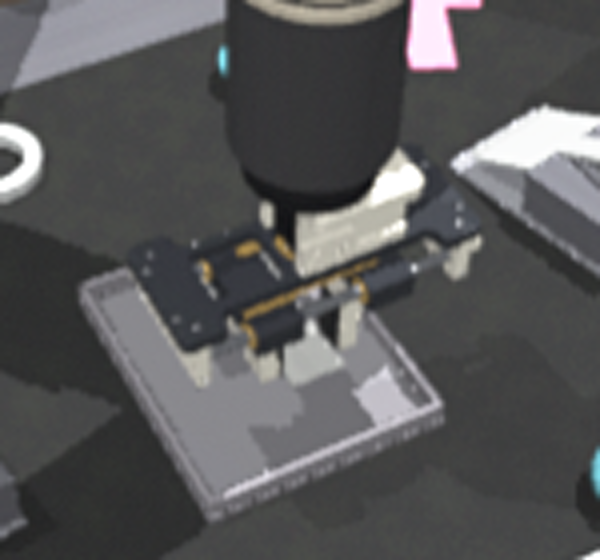

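View pics/t7c.png

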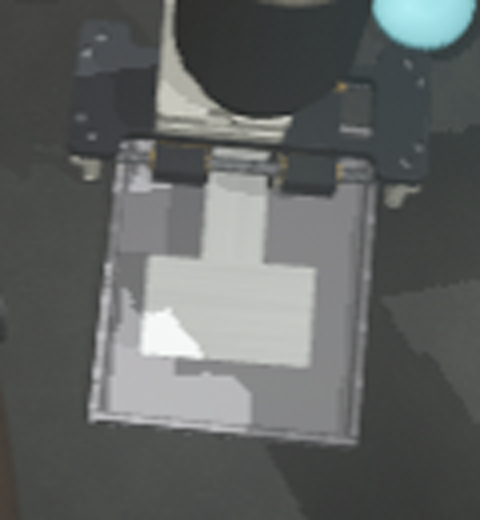

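```bash
python3 - <<'E'
from h import *
s=get_state();im,d=grab_frame("top");P=cloud("top",d)
Pp=toolT(s)@np.linalg.inv(G)
L=(P.reshape(-1,3)-Pp[:3,3])@Pp[:3,:3]
m=(np.abs(L[:,0]+.025)<.02)&(np.abs(L[:,1])<.04)&(np.abs(L[:,2])<.03)
A=np.c_[L[m][:,:2],np.ones(m.sum())];c=np.linalg.lstsq(A,L[m][:,2],rcond=None)[0];print(m.sum(),c)
for h in(0,):
  mm=np.array([(85,18,3),(85,-18,3),(5,-18,3),(5,-50,3),(-55,-50,3),(-55,50,3),(5,50,3),(5,18,3)])/1e3
  uv=pix("top",mm@Pp[:3,:3].T+Pp[:3,3]);b=cv2.resize(im[110:240,220:340],None,fx=4,fy=4,interpolation=cv2.INTER_CUBIC)
  cv2.polylines(b,[((uv-[220,110]+.5)*4).astype(np.int32)],True,(0,0,255),1);cv2.imwrite("pics/t8c.png",b)
E
```

```text
555 [ 0.01709201 -0.00041567  0.00332227]
```

View pics/t8c.png

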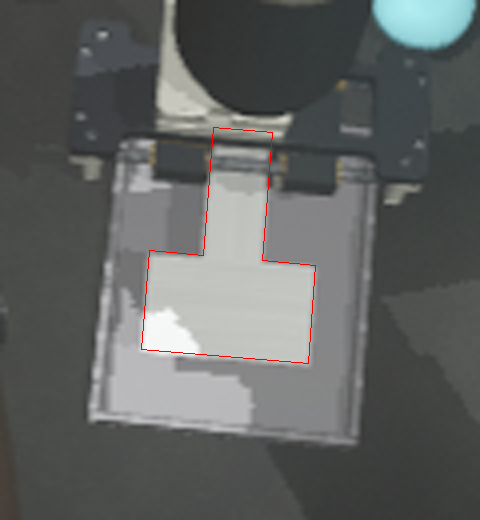

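>>> {"method": "play_rows", "body": {
  "targets": [
    [-0.003,0.019,-0.009,-0.006,-0.0065,-0.015,0],
    [0,0,0,0,0,-0.015,0],
    [0,0,0,0,0,-0.006,0],
    [0,0,0,0,0,0,0]
  ]
}}

```text
t: 16.12
eef_pos: [0.6119, -0.0208, 0.0327]
ee_rot: [-3.14, 0.078, -0.016]
force: [-0.8, -0.2, 0.5]
width: 0.034
```

```bash
python3 -c "
from h import *
place(0)"
```

```text
t 16.12 target [ 0.6091 -0.0203  0.018 ] turn [-0.0016  0.007   0.0013] shift [-0.0029  0.0004 -0.0147] F [-0.8 -0.2  0.5] w 0.034
```

>>> {"method": "play_rows", "body": {
  "targets": [
    [-0.001,0.007,0.001,-0.003,0,-0.005,0],
    [0,0,0,0,0,-0.005,0],
    [0,0,0,0,0,-0.002,0]
  ]
}}

```text
t: 16.5
eef_pos: [0.6091, -0.0207, 0.0203]
ee_rot: [-3.141, 0.085, -0.015]
force: [-0.0, 0.2, -1.0]
width: 0.0336
```

>>> {"method": "play_rows", "body": {
  "targets": [
    [0,0,0,0,0,-0.001,0]
  ]
}}

```text
t: 16.62
eef_pos: [0.6092, -0.0206, 0.0192]
ee_rot: [-3.141, 0.085, -0.015]
force: [0.1, -0.8, 0.2]
width: 0.0339
```

```bash
python3 -c "
from h import *
place(0)"
```

```text
t 16.62 target [ 0.6091 -0.0203  0.018 ] turn [-0.0005  0.0002 -0.0001] shift [-0.0001  0.0003 -0.0012] F [ 0.1 -0.8  0.2] w 0.0339
```

>>> {"method": "play_rows", "body": {
  "targets": [
    [0,0,0,0,0,-0.001,0]
  ]
}}

```text
t: 16.75
eef_pos: [0.6092, -0.0206, 0.0183]
ee_rot: [-3.141, 0.085, -0.015]
force: [0.2, 0.9, -0.3]
width: 0.0344
```

>>> {"method": "play_rows", "body": {
  "targets": [
    [0,0,0,0,0,-0.001,0]
  ]
}}

```text
t: 16.88
eef_pos: [0.6093, -0.0206, 0.0173]
ee_rot: [-3.141, 0.085, -0.015]
force: [-0.0, 0.2, -0.1]
width: 0.0344
```

>>> {"method": "play_rows", "body": {
  "targets": [
    [0,0,0,0,0,-0.0007,0],
    [0,0,0,0,0,0,0]
  ]
}}

```text
t: 17.12
eef_pos: [0.6093, -0.0206, 0.0171]
ee_rot: [-3.141, 0.084, -0.015]
force: [-0.6, 0.3, 1.0]
width: 0.0344
```

```bash
python3 - <<'E'
from h import *
place(0)
for i in range(4):print(get_state()["force"].round(2),get_state()["moment"].round(2))
im,d=grab_frame("scene");cv2.imwrite("pics/s9c.png",cv2.resize(im[150:270,170:320],None,fx=5,fy=5,interpolation=cv2.INTER_CUBIC))
E
```

```text
t 17.12 target [ 0.6091 -0.0203  0.018 ] turn [-0.0005  0.0007 -0.0003] shift [-0.0002  0.0003  0.0009] F [-0.6  0.3  1. ] w 0.0344
[-0.58  0.27  0.96] [-0.04  0.19  0.02]
[-0.58  0.27  0.96] [-0.04  0.19  0.02]
[-0.58  0.27  0.96] [-0.04  0.19  0.02]
[-0.58  0.27  0.96] [-0.04  0.19  0.02]
```

View pics/s9c.png

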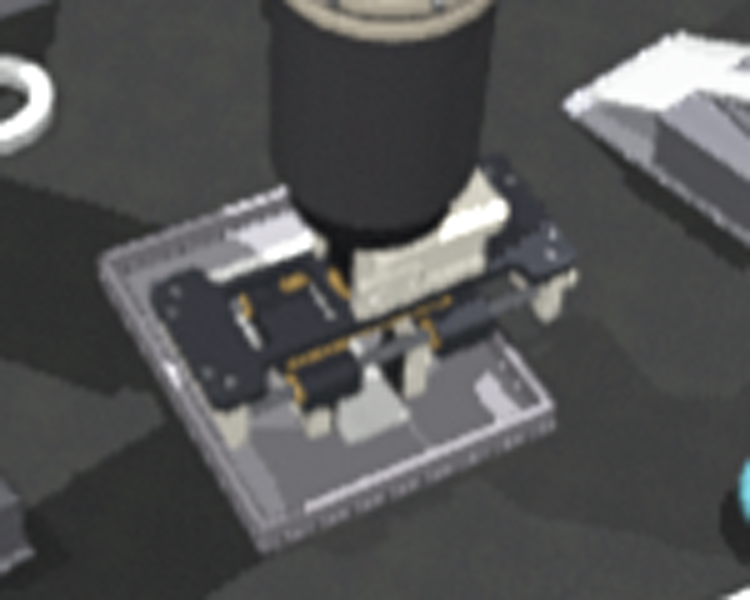

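>>> {"method": "play_rows", "body": {
  "targets": [
    [0,0,0,0,0,-0.0007,0],
    [0,0,0,0,0,0,0]
  ],
  "grip_force": 10
}}

```text
t: 17.42
eef_pos: [0.6095, -0.0206, 0.017]
ee_rot: [-3.141, 0.084, -0.014]
force: [-0.8, 0.3, 1.5]
width: 0.0358
```

```bash
python3 -c "
from h import *
place(0);print(get_state()['moment'].round(2))"
```

```text
t 17.43 target [ 0.6091 -0.0203  0.018 ] turn [-0.0005  0.0011 -0.0005] shift [-0.0004  0.0003  0.001 ] F [-0.8  0.3  1.5] w 0.0358
[-0.09  0.31 -0.01]
```

>>> {"method": "play_rows", "body": {
  "targets": [
    [0,0,0,0,0,0,0.3],
    [0,0,0,0,0,0,0.42],
    [0,0,0,0,0,0,0.5],
    [0,0,0,0,0,0,0.6],
    [0,0,0,0,0,0,0.6]
  ],
  "grip_force": 3
}}

```text
t: 18.05
eef_pos: [0.6101, -0.0205, 0.017]
ee_rot: [-3.141, 0.083, -0.014]
force: [-0.3, 0.8, 1.5]
width: 0.0521
```

>>> {"method": "play_rows", "body": {
  "targets": [
    [0,0,0,0,0,0.005,0.6],
    [0,0,0,0,0,0.015,0.6],
    [0,0,0,0,0,0.04,0.6],
    [0,0,0,0,0,0.05,0.6],
    [0,0,0,0,0,0.05,0.6],
    [0,0,0,0.02,-0.04,0.04,0.6],
    [0,0,0,0.02,-0.05,0,0.6],
    [0,0,0,0.02,-0.05,0,0.6],
    [0,0,0,0.02,-0.05,0,0.6],
    [0,0,0,0,0,0,0.6]
  ]
}}

```text
t: 19.3
eef_pos: [0.6902, -0.2166, 0.2351]
ee_rot: [3.141, 0.074, -0.011]
force: [-0.2, 0.9, 0.0]
width: 0.0525
```

```bash
python3 - <<'E'
from h import *
s=get_state();print(s["t"],s["eef_pos"],s["force"])
im,d=grab_frame("scene");cv2.imwrite("pics/s10.png",im)
im,d=grab_frame("top");cv2.imwrite("pics/t10.png",im);P=cloud("top",d)
mk=(im.min(-1)>0)&(P[...,0]>.46)&(P[...,0]<.66)&(np.abs(P[...,1]+.02)<.08)
import json
for u,v in[(276,160),(268,190),(290,190),(280,205),(280,190),(279,150),(255,150)]:print(u,v,P[v,u].round(4))
cv2.imwrite("pics/t10c.png",cv2.resize(im[110:240,220:340],None,fx=4,fy=4,interpolation=cv2.INTER_CUBIC))
E
```

```text
19.3 [ 0.6901875  -0.21662348  0.23505642] [-0.22271587  0.85009618  0.0375313 ]
276 160 [0.3859 0.0161 0.7486]
268 190 [0.3674 0.0192 0.7597]
290 190 [0.3669 0.0093 0.7659]
280 205 [0.3602 0.0132 0.7625]
280 190 [0.3672 0.0137 0.7631]
279 150 [0.3919 0.0149 0.747 ]
255 150 [0.3944 0.0276 0.7363]
```

View pics/s10.png

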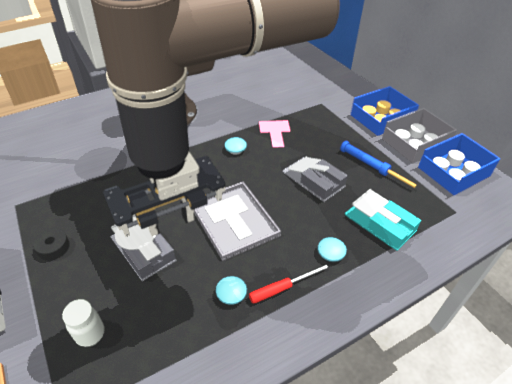

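View pics/t10.png

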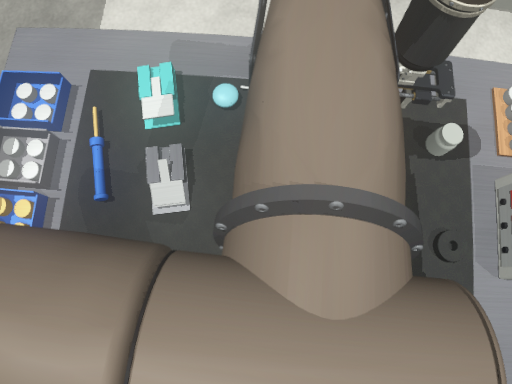

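The scene view shows the plate in the tray at about (235,215), and the round plate still on its rocker at about (140,240). I'll check flatness from the scene depth.

```bash
python3 - <<'E'
from h import *
from scipy.optimize import least_squares
np.set_printoptions(precision=4,suppress=True)
im,d=grab_frame("scene");P=cloud("scene",d)
for u,v in[(228,205),(240,222),(248,235),(215,215),(235,200),(215,235),(260,225),(250,208)]:print(u,v,P[v,u],im[v,u])
mm=np.array([(85,18,3),(85,-18,3),(5,-18,3),(5,-50,3),(-55,-50,3),(-55,50,3),(5,50,3),(5,18,3)])/1e3
W=Ro.from_euler("z",-.015).apply(mm)+[.5477,-.0198,.005]
uv=pix("scene",W);b=cv2.resize(im[170:270,175:295],None,fx=6,fy=6,interpolation=cv2.INTER_CUBIC)
cv2.imwrite("pics/s11a.png",b)
cv2.polylines(b,[((uv-[175,170]+.5)*6).astype(np.int32)],True,(0,0,255),1);cv2.imwrite("pics/s11.png",b)
E
```

```text
228 205 [ 0.5138 -0.0106  0.0075] [255 255 255]
240 222 [ 0.5815 -0.0105  0.0057] [255 255 255]
248 235 [ 0.6302 -0.0142  0.0071] [254 255 254]
215 215 [ 0.5272 -0.0566  0.005 ] [255 255 255]
235 200 [0.5053 0.0156 0.0061] [255 255 255]
215 235 [ 0.5884 -0.0868  0.0054] [225 220 221]
260 225 [0.6151 0.0302 0.005 ] [226 221 222]
250 208 [0.5486 0.0385 0.0026] [225 219 222]
```

View pics/s11.png

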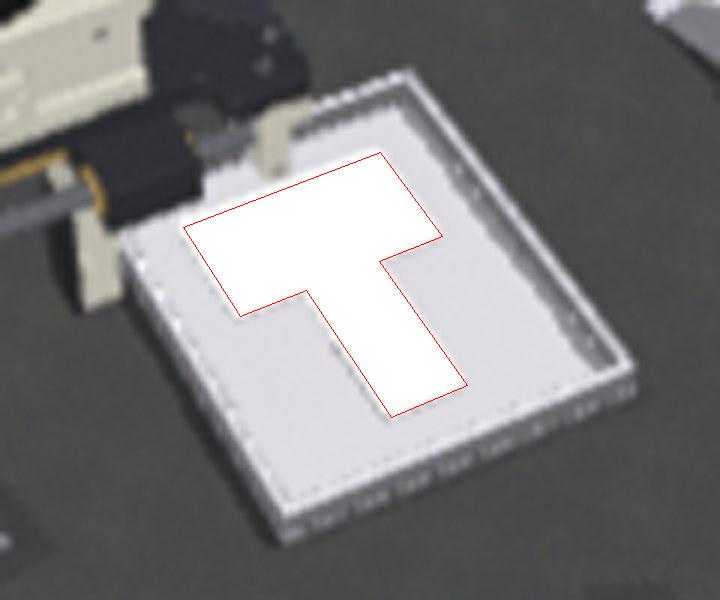

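The outline of a flat plate matches the image, so it lies flat on the tray floor. The robot is touching nothing, so I'm handing in.

```bash
python3 -c "
from station import *
print(get_state()['qd'].round(3));print(job_done())"
```

```text
[ 0.022 -0.01  -0.013 -0.002  0.002 -0.002]
the job is handed in; nothing more can be done
None
```

I pressed the body end of the square plate until the rocker hit its stop (17 N on the wrist). The tab stayed up, so I gripped it by its sides, lifted the plate and set it down in the grey tray. I handed in at about 19.5 s.

**Last checks:**
- **Plate:** an outline of a flat plate on the tray floor matched the scene image to about a pixel. Depth readings on the plate were 5–7.5 mm, against 8 mm expected and about 2 mm calibration error. The depth alone does not prove it is flat.
- **Robot:** it was clear of everything, with the tool about 0.235 m up.
- **Round plate:** it looked still in place in the scene view. I did not measure its pose again, and the arm hid it from the top camera.

**Disagreements:**
- **Grasp angle:** the planned grasp square to the tab was out of joint range. I made a half turn of the tool and gripped at a shallower tilt (0.32 rad instead of 0.44).
- **Setting down:** the fingertips reach below the plate, so I set the body edge down first. The tab end settled the last few millimetres when I opened the fingers.
- **Gripper width:** it read 34–35 mm under firm grip on a 36 mm tab.

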